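# Fit the keyed honing wheel onto the sharpening machine

## Robot

A 6-joint arm with a two-finger parallel gripper is mounted at the origin on the work surface. World frame = base frame: x ahead of the robot, y to its left, z up, the work surface at z = 0. Lengths are in mm, angles in rad, forces in N, time in s.
With the tool pointing down it reaches from about 400 to 925 mm from the base axis. Payload 12.5 kg.
Tool frame: the origin (TCP) lies between the finger pads; the fingertips stand 19 mm ahead of it and the grasp point (between the pads) is the TCP (env.nose_length is the distance from the TCP to the fingertips, in mm); z points along the fingers, y is the line along which they close (so a half turn about z gives the same grasp; the last joint's range is limited). The gripper opens to 95 mm and grips with 3 to 60 N. Pads are 20 mm wide; open, the fingers measure 119 mm over their backs; the gripper's body (75 mm by 180 mm) begins 59 mm behind the grasp point.
Start: joints at [-1.276, 0.491, 1.559, -0, 1.092, -0.106], TCP at [243.87, -575.475, 233.661] pointing down, gripper open.
Joint ranges: [-3.1, 3.1], [-0.84, 2.19], [0.05, 2.79], [-1.13, 4.28], [0.06, 2.93], [-2.69, 2.69]. Speed limits (rad/s): [2.22, 2.22, 2.79, 3.14, 3.14, 3.14].

## Interface

Orientations are given as [roll, pitch, yaw] about the fixed x, y, z axes, in that order (R = Rz(yaw) Ry(pitch) Rx(roll)).
In Python, from cell import env gives the robot as it stands. The module is installed in compiled form; this text tells all that it offers.
- The arm moves only by the tool drive_tool, never from a script. Its argument "rows" is a list that holds one entry, the list of rows, each a list of 7 numbers: the shift along the tool's x, y, z scaled (see below), then the turn, a rotation vector about the tool's x, y, z scaled (see below), then the opening, from 0 (shut) to 1 (fully open). In form: [[[tx, ty, tz, ax, ay, az, jaw], ...]]. A call has 1 to 5 rows; each row shifts and turns the commanded pose from where the row before left it, along the tool's axes as they then stand; what a row does not reach is not made up. The controller multiplies each number of a shift by 250 mm and each number of a turn by 180 degrees. A row lasts 1/8 s, in which the tool goes at most 62.5 mm and 10.7 degrees, less where a joint would pass 70% of its speed; a pose out of reach is approached as far as the arm can. A call with a number of a shift or a turn outside -1 to 1 is refused whole. A call with a gripper value outside its range is refused whole. The fingers move at their own pace and stop on an object; the grip force is fixed at half the most. Time passes only in rows, so rows that do not move let the fingers close. It gives the time, the measured TCP pose, the force, the opening and the grip force at its end, in the units of the state.
- env.state(): the state, without advancing time (a new reading comes with each control period).
- env.read_camera(name): name is "scene" or "top"; returns a dict with "color" (480x640x3 uint8, blue, green, red), "camera_matrix" (3x3 intrinsics, pixels), "pose" (4x4, takes a point from camera to world coordinates). Camera axes: x right, y up, looking along -z (the intrinsics and any distortion apply to the point x, -y, -z); pixel columns grow to the right and rows downward; lengths in mm; the calibration is good to about 2 mm. A picture is of the moment at which its call begins. There is no depth.
- env.job_done(): hands the job in; it is judged then, once.
Trained networks look in a picture, given as the dict that the camera call returned (one of the last four; its "shot" number tells which), for a name from the list of things; names that differ only in an ending like _2 or _b are one class to them, and where a whole thing is asked for, a point or a joint stands for the part that bears it (a point fixed in the world has none). Each returns a list of dicts, best first, with "score" (0 to 1); they miss things now and then, are a little off and sometimes report something else, mostly with a low value. They report only what shows in the picture. A call takes as long as a camera call. They do not tell look-alikes from the thing itself.
- env.search_frame(name, picture): "at" ([x, y, z] in mm, in the coordinates of the camera as it stood for that picture, good to about 4 mm: the middle of the surface that is visible of it).
- env.place_of(name, picture): "at" ([x, y, z] in mm, in the coordinates of the camera as it stood for that picture, good to about 4 mm: a listed point, or the origin of a listed thing).
The state is a dict: "t": time; "joints": joint angles; "qvel": joint speeds; "tau": joint torques, N m; "eef_pos": TCP position; "tcp_rot": TCP orientation; "ft_force": force on the tool from outside, world axes, zero at the start; "moment": the same for the moment, N m; "opening": opening from 0.0 (shut) to 1.0 (fully open); "grip_force": force on a finger pad.
Only numpy, scipy, OpenCV 4.12 (cv2) and the standard library are available. Lean on these libraries where they do the work, as an engineer would, in place of code of your own. Each camera call takes 0.05 s, during which the arm holds its last target. There are 200 camera calls.

## Task

Fit the honing wheel with the keyed bore onto the upright stub of the sharpening machine: turn it until its keyways line up with the stub's keys, then lower it on, not dropping it, until it sits flat and fully home on the flange, and let go. Leave the wheel with the round hole where it lies and do not shift the glue bottle.

Things in the scene. Friction and masses are not known exactly. Their poses are not given: they have to be found in the camera images.
- keyed_wheel: (Sizes in mm) Wooden disc, diameter 130, 18 thick, lying flat; upright OBLONG aluminium hub, 70 long (x) by 50 wide (y), top 54 above the disc's underside: grip it across y, fingertips above the disc. Bore right through: 32 square plus two keyways along x, 22 wide, 54 over both ends. About 0.35 kg. Origin: centre of the underside; z up. A half turn changes nothing.
- seat (a point): (mm) Centre of the top face of the machine's drive flange (diameter 90), where the wheel's underside must rest, 108 above the bench. Fixed steel stub on it: round core, diameter 22, 36 high, a key on each side 12 wide, 44 over both, 32 high. x runs along both keys, z up; wheel x goes along it, either way round. Play 5 and 13 degrees. The grey machine below is 224 square, 100 high, centred on it.
- round_wheel: Bystander that does not fit: the same wooden disc, diameter 130 mm, 18 mm thick, but with a ROUND aluminium hub of diameter 50 mm, top 54 mm above the underside, and a plain round bore of 26 mm. The two wheels may lie in either place. Origin: centre of the underside.
- glue: Bystander: white glue bottle, diameter 64 mm, 170 mm tall, standing at the far side of the bench. Origin: centre of its underside. A pine block 35 mm high and a small hammer also lie on the bench near the wheels; they do not matter.
Not all that is in view belongs to the job. Leave any turquoise look-alike of the keyed_wheel alone.

How it is judged (in metres and radians):
On the way:
1. the keyed wheel is slid down over the stub's keys while held in the gripper (z of keyed_wheel in the frame of seat below 0.022 m and horizontal distance between keyed_wheel and seat below 0.012 m and contact force between the fingers and keyed_wheel above 1 N), for 0.1 s.
At the end, for the whole second after the job is handed in: The keyed wheel rests, released and still, on the flange: underside within 6 mm of it, flat within 6 degrees, centre within 12 mm of the stub's axis, keyways within 20 degrees of the keys; the round-bored wheel and the glue bottle within 40 mm of their starts, bottle upright (horizontal distance between keyed_wheel and seat below 0.012 m and z of keyed_wheel in the frame of seat between -0.006 and 0.006 m and angle between the x axis of keyed_wheel and the x axis of seat, either way round below 0.35 rad and angle between keyed_wheel's own z axis and vertical below 0.1 rad and linear speed of keyed_wheel below 0.02 m/s); the robot touches nothing.
It fails at once if the round-bored wheel is moved more than 40 mm (distance of round_wheel from where it was at the start of the episode above 0.04 m).
It fails at once if the glue bottle is moved more than 40 mm or knocked over (distance of glue from where it was at the start of the episode above 0.04 m or angle between glue's own z axis and vertical above 0.5 rad).
It also fails if it takes over 42 s, if anything falls off the work surface, if the arm or the gripper's body presses on something with over 40 N, if the wrist force passes 120 N, or if a joint passes its speed limit or range.

## Working session

There is one attempt and no reset: what is moved stays moved. The work goes in short steps, Python scripts to look and compute and a tool call to move; the robot and the scene stay as the last step left them, time stands still between calls to the robot, and variables do not carry over. Pictures are saved under pics/ and viewed, at most 10 in all, crops included, and the job is handed in when it is done.

Besides the shell and the picture viewer there is one more tool, called as name(argument=value, ...) on one line, values as JSON. drive_tool: Moves the arm, as the interface text tells. Its arguments: {"type":"object","properties":{"rows":{"type":"array","items":{"type":"array","items":{"type":"array","items":{"type":"number","minimum":-1,"maximum":1}}}}},"required":["rows"]}

```bash
mkdir -p pics; cat > h.py <<'E'
import numpy as np, cv2
from cell import env
def w(p,at):
    return (p["pose"]@np.r_[at,1])[:3]
def ray(p,u,v,z):
    K=p["camera_matrix"];d=np.array([(u-K[0,2])/K[0,0],-(v-K[1,2])/K[1,1],-1]);
    d=p["pose"][:3,:3]@d;o=p["pose"][:3,3];return o+d*(z-o[2])/d[2]
def px(p,X):
    c=np.linalg.inv(p["pose"])@np.r_[X,1];K=p["camera_matrix"]
    return K[0,2]+K[0,0]*c[0]/-c[2],K[1,2]-K[1,1]*c[1]/-c[2]
E
python3 - <<'E'
from h import *
np.set_printoptions(precision=1,suppress=True)
for c in("scene","top"):
    p=env.read_camera(c);cv2.imwrite(f"pics/{c}0.png",p["color"]);print(c,p["pose"],p["camera_matrix"])
    for n in("keyed_wheel","seat","round_wheel","glue"):
        for d in env.place_of(n,p):
            X=w(p,d["at"]);print(n,round(d["score"],2),X,np.array(px(p,X)))
print(env.state())
E
```

```text
scene [[   0.6   -0.5    0.6 1178.1]
 [   0.8    0.4   -0.5 -620.9]
 [  -0.     0.8    0.6  773.7]
 [   0.     0.     0.     1. ]] [[485.9   0.  314.2]
 [  0.  485.9 238.3]
 [  0.    0.    1. ]]
keyed_wheel 0.97 [ 295.6 -465.    -1.7] [141.9 273.6]
keyed_wheel 0.87 [ 446.9 -333.1   -1.5] [224.9 285.4]
keyed_wheel 0.64 [ 236.5 -295.8    2.8] [196.8 230.3]
keyed_wheel 0.63 [ 501.1 -522.7   -2.3] [154.1 343.8]
seat 0.7 [514.  214.7 106.3] [424.7 173.4]
round_wheel 0.58 [ 617.4 -123.2    3.6] [346.8 285.4]
glue 0.68 [797.4  -9.1   1.9] [444.8 310.8]
glue 0.57 [ 616.2 -123.4    2.8] [346.3 285.4]
top [[   0.     1.    -0.1  342.7]
 [  -1.     0.     0.  -148.2]
 [   0.     0.1    1.  1290.8]
 [   0.     0.     0.     1. ]] [[555.    0.  314.7]
 [  0.  555.  239. ]
 [  0.    0.    1. ]]
keyed_wheel 0.86 [ 441.8 -338.2   -2. ] [393.6 276.4]
keyed_wheel 0.86 [ 501.2 -524.    -3.7] [472.  251.5]
seat 0.72 [511.1 211.1 108.1] [145.2 239.5]
round_wheel 0.61 [ 619.1 -128.7    3.8] [304.2 201. ]
glue 0.82 [794.8  -3.   -2.6] [252.7 130.3]
{'t': 0.5, 'joints': array([-1.3,  0.5,  1.6, -0. ,  1.1, -0.1]), 'qvel': array([-0.,  0., -0.,  0., -0.,  0.]), 'tau': array([ -0. , -61.2, -25.8,   0.1,   0. ,   0. ]), 'eef_pos': array([ 243.8, -575.5,  233.7]), 'tcp_rot': array([3.1, 0. , 0.4]), 'ft_force': array([ 0.1, -0.1,  0.1]), 'moment': array([ 0., -0., -0.]), 'grip_force': 0.0, 'opening': 0.9992408088557563}
```

View pics/scene0.png

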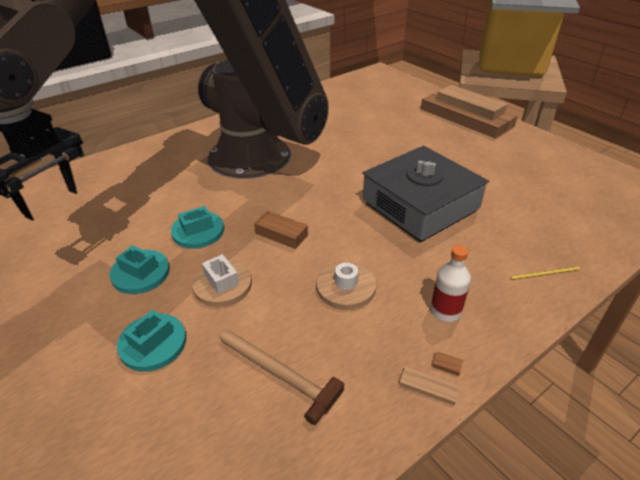

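View pics/top0.png

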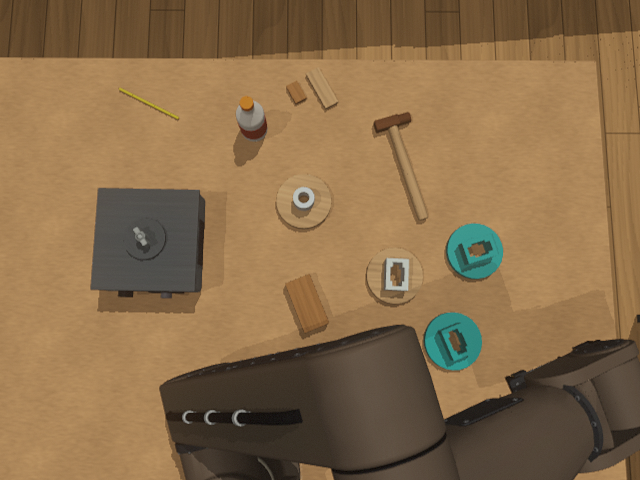

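The real wheel is the wooden one at top (395,275), with an oblong hub. The turquoise ones are look-alikes, the round wheel is at (303,200), and the stub is at (141,237) with its keys running diagonally. Next I'll measure the two angles.

```bash
python3 - <<'E'
from h import *
np.set_printoptions(precision=1,suppress=True)
p=env.read_camera("top");im=p["color"]
def seg(u0,v0,r,z,lo):
    c=im[v0-r:v0+r,u0-r:u0+r].astype(int)
    m=((c.max(2)-c.min(2)<25)&(c.min(2)>lo)).astype(np.uint8)
    n,l,s,_=cv2.connectedComponentsWithStats(m);k=1+np.argmax(s[1:,4]);ys,xs=np.where(l==k)
    P=np.array([ray(p,x+u0-r,y+v0-r,z)[:2] for x,y in zip(xs,ys)],np.float32)
    R=cv2.minAreaRect(P);e,v=np.linalg.eigh(np.cov(P.T));a=np.degrees(np.arctan2(v[1,1],v[0,1]))
    print(s[k],"rect",R,cv2.boxPoints(R),"pca",a,P.mean(0),np.sqrt(e))
    return m
m1=seg(397,274,25,54,110)
m2=seg(141,237,20,142,85)
a=cv2.resize(im[249:299,372:422],(400,400),interpolation=2);b=cv2.resize(im[212:262,116:166],(400,400),interpolation=2)
cv2.imwrite("pics/crop.png",np.hstack([a,b]))
E
```

```text
[ 13   9  24  33 439] rect ((443.1313781738281, -337.0447692871094), (50.218685150146484, 71.40560150146484), 87.08432006835938) [[ 406.2 -360.3]
 [ 477.5 -363.9]
 [ 480.1 -313.8]
 [ 408.8 -310.2]] pca 178.4787457565656 [ 443.5 -336.9] [17.4 23.9]
[ 12  10  14  19 145] rect ((514.55029296875, 212.9605712890625), (42.61748123168945, 20.341611862182617), 46.150733947753906) [[492.5 204.6]
 [507.1 190.5]
 [536.6 221.3]
 [522.  235.4]] pca -147.13231064810986 [514.1 212.6] [ 4.7 11.5]
```

View pics/crop.png

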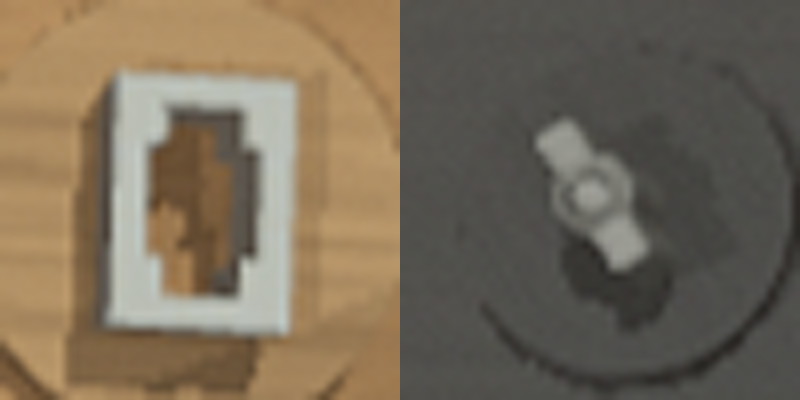

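```bash
cat >> h.py <<'E'
from scipy.spatial.transform import Rotation as Rn
def plan(X,yaw,pr=True):
    "shift (x,y,z)/250 in tool axes after & before turn, turn/180"
    s=env.state();R=Rn.from_euler("xyz",s["tcp_rot"]);d=np.array(X)-s["eef_pos"]
    T=Rn.from_euler("xyz",[np.pi,0,np.radians(yaw)])
    print("t",s["t"],"pos",s["eef_pos"],"rot",np.degrees(s["tcp_rot"]),"q",s["joints"].round(2),"F",s["ft_force"],"grip",s["grip_force"],s["opening"])
    print("world d",d,"tool-now/250",(R.inv().apply(d)/250).round(4),"tool-target/250",(T.inv().apply(d)/250).round(4),"rotvec/180",((R.inv()*T).as_rotvec()/np.pi).round(4))
E
python3 - <<'E'
from h import *
np.set_printoptions(precision=2,suppress=True)
p=env.read_camera("top")
f=lambda x,y,z:ray(p,116+(x-400+.5)/8-.5,212+(y+.5)/8-.5,z)
a=f(556,129,140);b=f(627,259,140);d=a-b;print(a,b,(a+b)/2,np.hypot(*d[:2]),np.degrees(np.arctan2(d[1],d[0])))
print("core",f(591,193,144),"flange",f(627,217,108))
plan([443.3,-337,41],-2.2)
c=env.read_camera("scene")
print(px(c,[513,212,140]));cv2.imwrite("pics/sc.png",cv2.resize(c["color"][145:195,390:460],(784,560),interpolation=2))
E
```

```text
[531.37 223.68 140.  ] [497.04 203.48 140.  ] [514.21 213.58 140.  ] 39.831943547905475 30.476981761673024
core [513.84 212.45 144.  ] flange [512.73 213.79 108.  ]
t 0.6 pos [ 243.86 -575.48  233.67] rot [179.99  -0.    22.96] q [-1.28  0.49  1.56  0.    1.09 -0.11] F [ 0.01  0.27 -0.  ] grip 0.0 1.0008398903922686
world d [ 199.44  238.48 -192.67] tool-now/250 [ 1.11 -0.57  0.77] tool-target/250 [ 0.76 -0.98  0.77] rotvec/180 [ 0.   -0.    0.14]
(np.float64(425.46116378053586), np.float64(161.98534835862137))
```

View pics/sc.png

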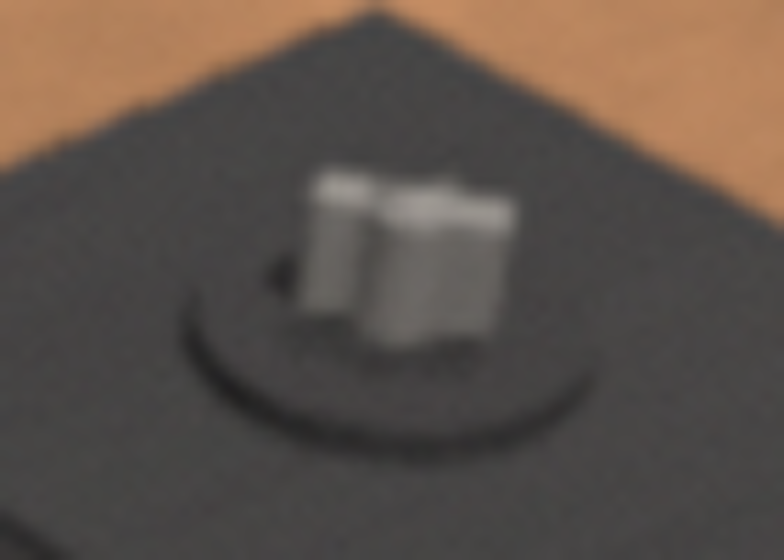

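The scene view agrees: the stub's keys run from (421,162) to (433,164), which fits seat ≈ (513.5, 213) at about 30.5°. Now I'll move above the wheel.

drive_tool(rows=[[[0, 0, 0, 0, 0, 0.0467, 1], [0, 0, 0, 0, 0, 0.0467, 1], [0, 0, 0, 0, 0, 0.0466, 1], [0.095, -0.1225, 0, 0, 0, 0, 1], [0.095, -0.1225, 0, 0, 0, 0, 1]]])

```text
t: 1.27
eef_pos: [294.0, -515.5, 233.5]
tcp_rot: [-3.142, -0.0, -0.04]
ft_force: [0.8, -0.8, -1.4]
opening: 0.998
grip_force: 0.0
```

drive_tool(rows=[[[0.095, -0.1225, 0, 0, 0, 0, 1], [0.095, -0.1225, 0, 0, 0, 0, 1], [0.095, -0.1225, 0, 0, 0, 0, 1], [0.095, -0.1225, 0, 0, 0, 0, 1], [0.095, -0.1225, 0.1, 0, 0, 0, 1]]])

```text
t: 1.9
eef_pos: [419.6, -367.3, 209.8]
tcp_rot: [3.139, -0.003, -0.039]
ft_force: [0.2, 0.0, -0.2]
opening: 1.004
grip_force: 0.0
```

drive_tool(rows=[[[0.095, -0.1225, 0.1, 0, 0, 0, 1], [0, 0, 0.1, 0, 0, 0, 1], [0, 0, 0, 0, 0, 0, 1]]])

```text
t: 2.28
eef_pos: [443.1, -337.4, 157.5]
tcp_rot: [-3.14, 0.002, -0.038]
ft_force: [0.2, 0.2, 0.8]
opening: 1.001
grip_force: 0.0
```

```bash
python3 - <<'E'
from h import *
np.set_printoptions(precision=4,suppress=True)
plan([443.3,-337,41],-2.2)
E
```

```text
t 2.275 pos [ 443.0523 -337.3853  157.4651] rot [-179.8954    0.1233   -2.1927] q [-0.77  0.49  1.81 -0.    0.85  0.84] F [0.2249 0.1581 0.8476] grip 0.0 1.0006969255873768
world d [   0.2477    0.3853 -116.4651] tool-now/250 [ 0.0019 -0.0007  0.4659] tool-target/250 [ 0.0009 -0.0016  0.4659] rotvec/180 [-0.0006  0.0007  0.    ]
```

drive_tool(rows=[[[0.001, -0.001, 0.13, 0, 0, 0, 1], [0, 0, 0.13, 0, 0, 0, 1], [0, 0, 0.11, 0, 0, 0, 1], [0, 0, 0.06, 0, 0, 0, 1], [0, 0, 0.03, 0, 0, 0, 1]]])

```text
t: 2.9
eef_pos: [443.7, -338.3, 43.8]
tcp_rot: [3.141, -0.0, -0.04]
ft_force: [-0.2, -0.2, -0.2]
opening: 0.999
grip_force: 0.0
```

drive_tool(rows=[[[0, 0, 0, 0, 0, 0, 1], [0, 0, 0, 0, 0, 0, 0.3], [0, 0, 0, 0, 0, 0, 0.3], [0, 0, 0, 0, 0, 0, 0.3], [0, 0, 0, 0, 0, 0, 0.3]]])

```text
t: 3.52
eef_pos: [443.6, -337.9, 43.8]
tcp_rot: [3.141, -0.0, -0.039]
ft_force: [0.2, -0.2, -0.2]
opening: 0.632
grip_force: 0.0
```

drive_tool(rows=[[[0, 0, 0, 0, 0, 0, 0.3], [0, 0, 0, 0, 0, 0, 0.3]]])

```text
t: 3.78
eef_pos: [443.6, -337.9, 43.7]
tcp_rot: [3.141, -0.0, -0.039]
ft_force: [0.1, 0.2, 1.6]
opening: 0.524
grip_force: 30.0
```

drive_tool(rows=[[[0, 0, -0.05, 0, 0, 0, 0.3], [0, 0, -0.15, 0, 0, 0, 0.3], [0, 0, -0.2, 0, 0, 0, 0.3], [0, 0, -0.2, 0, 0, 0, 0.3], [0, 0, -0.18, 0, 0, 0, 0.3]]])

```text
t: 4.4
eef_pos: [443.2, -337.5, 241.0]
tcp_rot: [3.141, -0.0, -0.039]
ft_force: [0.1, -1.1, -3.4]
opening: 0.523
grip_force: 30.0
```

```bash
python3 - <<'E'
from h import *
np.set_printoptions(precision=4,suppress=True)
plan([513.5,213,240],30.5)
p=env.read_camera("scene");print(px(p,[443,-338,215]));cv2.imwrite("pics/lift.png",p["color"])
E
```

```text
t 4.4 pos [ 443.1812 -337.4547  241.0147] rot [179.9867  -0.017   -2.2396] q [-0.77  0.39  1.72  0.    1.04  0.84] F [ 0.0933 -1.0957 -3.3937] grip 29.956466853618622 0.5226207255265979
world d [ 70.3188 550.4547  -1.0147] tool-now/250 [ 0.195  -2.2111  0.0036] tool-target/250 [ 1.3599 -1.7544  0.0041] rotvec/180 [ 0.0001 -0.0001 -0.1819]
(np.float64(206.54454556776858), np.float64(207.14747455618834))
```

View pics/lift.png

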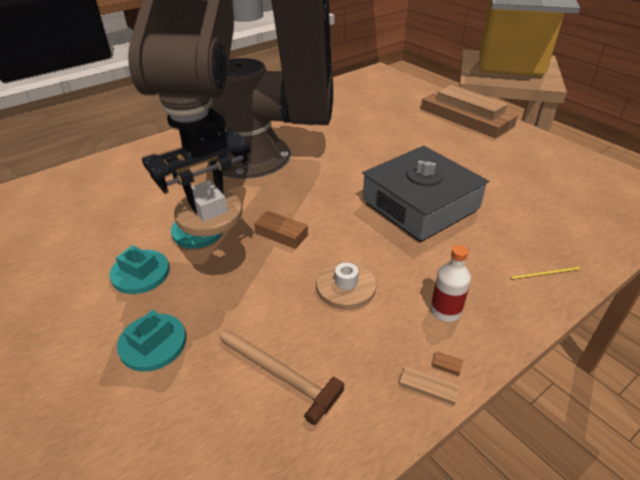

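The wheel is held level by its hub at (208,205). I'll carry it over the seat, then turn it.

drive_tool(rows=[[[0.014, -0.08, 0, 0, 0, 0, 0.3], [0.014, -0.16, 0, 0, 0, 0, 0.3], [0.014, -0.16, 0, 0, 0, 0, 0.3], [0.014, -0.16, 0, 0, 0, 0, 0.3], [0.014, -0.16, 0, 0, 0, 0, 0.3]]])

```text
t: 5.08
eef_pos: [467.2, -156.2, 237.5]
tcp_rot: [-3.14, 0.002, -0.039]
ft_force: [0.5, -1.0, -4.2]
opening: 0.527
grip_force: 30.0
```

drive_tool(rows=[[[0.014, -0.16, 0, 0, 0, 0, 0.3], [0.014, -0.16, 0, 0, 0, 0, 0.3], [0.014, -0.16, 0, 0, 0, 0, 0.3], [0.014, -0.16, 0, 0, 0, 0, 0.3], [0.014, -0.16, 0, 0, 0, 0, 0.3]]])

```text
t: 5.7
eef_pos: [492.1, 42.6, 237.6]
tcp_rot: [-3.142, 0.003, -0.039]
ft_force: [1.1, 0.1, -4.7]
opening: 0.523
grip_force: 30.0
```

drive_tool(rows=[[[0.014, -0.16, 0, 0, 0, 0, 0.3], [0.014, -0.16, 0, 0, 0, 0, 0.3], [0.014, -0.16, 0, 0, 0, 0, 0.3], [0.014, -0.15, 0, 0, 0, 0, 0.3], [0, -0.06, 0, 0, 0, 0, 0.3]]])

```text
t: 6.32
eef_pos: [512.7, 214.4, 237.3]
tcp_rot: [3.141, 0.003, -0.037]
ft_force: [-0.7, 0.4, -4.1]
opening: 0.525
grip_force: 30.0
```

drive_tool(rows=[[[0, 0, 0, 0, 0, -0.0455, 0.3], [0, 0, 0, 0, 0, -0.0455, 0.3], [0, 0, 0, 0, 0, -0.0455, 0.3], [0, 0, 0, 0, 0, -0.0455, 0.3], [0, 0, 0, 0, 0, 0, 0.3]]])

```text
t: 6.95
eef_pos: [513.3, 212.0, 237.9]
tcp_rot: [-3.141, 0.002, 0.532]
ft_force: [0.0, -0.3, -3.7]
opening: 0.525
grip_force: 30.0
```

```bash
python3 - <<'E'
from h import *
np.set_printoptions(precision=4,suppress=True)
plan([513.5,213,190],30.5)
p=env.read_camera("top");im=p["color"];cv2.imwrite("pics/over.png",cv2.resize(im[150:330,50:290],(800,600),interpolation=2))
q=env.read_camera("scene")
for c in(p,q):
  for d in env.place_of("keyed_wheel",c): print(d["score"],w(c,d["at"]))
cv2.imwrite("pics/over2.png",cv2.resize(q["color"][60:270,310:590],(800,600),interpolation=2))
E
```

```text
t 6.95 pos [513.2701 212.0453 237.943 ] rot [-179.9818    0.1011   30.4594] q [ 0.27  0.39  1.72 -0.    1.03  1.31] F [ 0.0059 -0.3025 -3.7127] grip 29.955521821975708 0.524733361854581
world d [  0.2299   0.9547 -47.943 ] tool-now/250 [ 0.0031 -0.0028  0.1918] tool-target/250 [ 0.0027 -0.0028  0.1918] rotvec/180 [-0.0001  0.0006 -0.0002]
0.95 [ 240.9593 -296.7501    0.6238]
0.75 [ 502.6672 -526.2919   -2.1406]
0.71 [512.7258 212.1126 196.6043]
0.68 [ 296.6418 -467.3148   -4.9384]
0.95 [515.9836 217.0251 193.8801]
0.92 [ 292.7055 -466.2706   -0.0673]
0.86 [ 237.6114 -299.0524   -0.1968]
0.57 [ 500.8903 -524.0751   -0.1163]
```

View pics/over2.png

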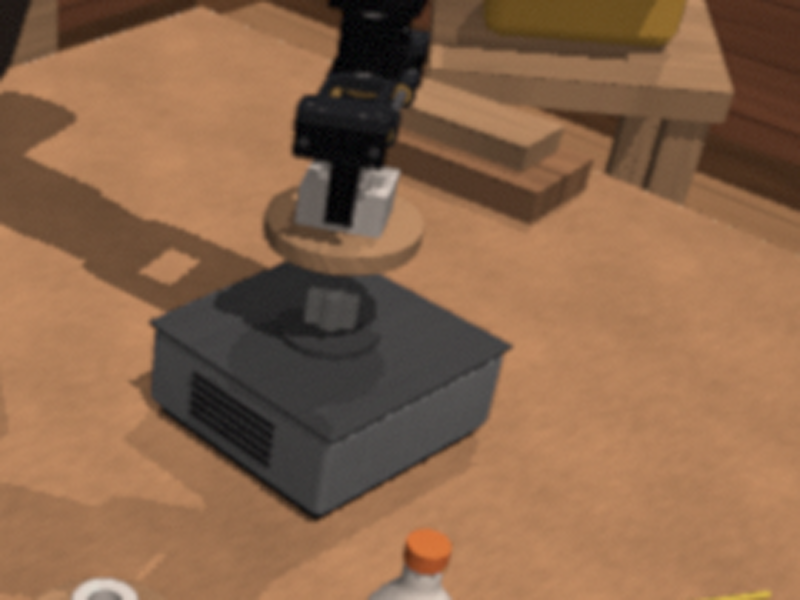

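The wheel sits centred over the stub: wheel and seat from the same camera differ by less than 2 mm. Lowering in steps and watching the force.

drive_tool(rows=[[[0, 0, 0.06, 0, 0, 0, 0.3], [0, 0, 0.06, 0, 0, 0, 0.3], [0, 0, 0.04, 0, 0, 0, 0.3], [0, 0, 0.02, 0, 0, 0, 0.3], [0, 0, 0, 0, 0, 0, 0.3]]])

```text
t: 7.78
eef_pos: [514.1, 212.3, 193.3]
tcp_rot: [-3.142, 0.001, 0.533]
ft_force: [0.0, -0.5, -4.7]
opening: 0.527
grip_force: 30.0
```

drive_tool(rows=[[[0, 0, 0.016, 0, 0, 0, 0.3], [0, 0, 0.016, 0, 0, 0, 0.3], [0, 0, 0.016, 0, 0, 0, 0.3]]])

```text
t: 8.15
eef_pos: [514.1, 212.3, 181.4]
tcp_rot: [3.141, -0.0, 0.533]
ft_force: [0.6, 0.6, -3.8]
opening: 0.523
grip_force: 30.0
```

drive_tool(rows=[[[0, 0, 0.02, 0, 0, 0, 0.3], [0, 0, 0.02, 0, 0, 0, 0.3], [0, 0, 0.02, 0, 0, 0, 0.3], [0, 0, 0.02, 0, 0, 0, 0.3], [0, 0, 0.012, 0, 0, 0, 0.3]]])

```text
t: 8.78
eef_pos: [514.0, 212.3, 158.2]
tcp_rot: [3.142, 0.0, 0.533]
ft_force: [-0.7, -1.1, -4.6]
opening: 0.522
grip_force: 30.0
```

drive_tool(rows=[[[0, 0, 0.008, 0, 0, 0, 0.3], [0, 0, 0.006, 0, 0, 0, 0.3], [0, 0, 0, 0, 0, 0, 0.3]]])

```text
t: 9.15
eef_pos: [514.1, 212.3, 155.1]
tcp_rot: [3.142, 0.0, 0.533]
ft_force: [-0.1, -0.2, -4.2]
opening: 0.525
grip_force: 30.0
```

drive_tool(rows=[[[0, 0, 0.006, 0, 0, 0, 0.3], [0, 0, 0.004, 0, 0, 0, 0.3], [0, 0, 0, 0, 0, 0, 0.3]]])

```text
t: 9.52
eef_pos: [514.0, 212.3, 152.5]
tcp_rot: [3.142, 0.0, 0.533]
ft_force: [0.1, 1.1, -4.8]
opening: 0.524
grip_force: 30.0
```

drive_tool(rows=[[[0, 0, 0.004, 0, 0, 0, 0.3], [0, 0, 0, 0, 0, 0, 0.3]]])

```text
t: 9.78
eef_pos: [514.1, 212.4, 151.7]
tcp_rot: [3.141, -0.0, 0.533]
ft_force: [0.9, 1.4, -3.4]
opening: 0.528
grip_force: 30.0
```

One more small step until the force changes.

drive_tool(rows=[[[0, 0, 0.004, 0, 0, 0, 0.3], [0, 0, 0, 0, 0, 0, 0.3]]])

```text
t: 10.02
eef_pos: [514.1, 212.3, 151.7]
tcp_rot: [3.141, -0.001, 0.533]
ft_force: [-3.7, -1.8, 9.0]
opening: 0.523
grip_force: 30.0
```

The force rose to +9 N at z = 151.7, exactly the expected height, so the wheel is home on the flange. Releasing and backing straight up.

drive_tool(rows=[[[0, 0, -0.003, 0, 0, 0, 0.3], [0, 0, 0, 0, 0, 0, 0.8], [0, 0, 0, 0, 0, 0, 0.9], [0, 0, 0, 0, 0, 0, 0.9], [0, 0, 0, 0, 0, 0, 0.9]]])

```text
t: 10.65
eef_pos: [514.1, 212.3, 151.3]
tcp_rot: [3.141, -0.0, 0.533]
ft_force: [-0.5, 0.2, 0.4]
opening: 0.871
grip_force: 0.0
```

drive_tool(rows=[[[0, 0, -0.05, 0, 0, 0, 0.9], [0, 0, -0.12, 0, 0, 0, 0.9], [0, 0, -0.15, 0, 0, 0, 0.9], [0, 0, -0.15, 0, 0, 0, 0.9], [0, 0, 0, 0, 0, 0, 0.9]]])

```text
t: 11.28
eef_pos: [514.9, 212.6, 272.3]
tcp_rot: [3.14, -0.006, 0.533]
ft_force: [-0.7, -0.2, -0.4]
opening: 0.901
grip_force: 0.0
```

```bash
python3 - <<'E'
from h import *
q=env.read_camera("scene");p=env.read_camera("top")
for c in(p,q):
  for n in("keyed_wheel","round_wheel","glue"):
    for d in env.place_of(n,c): print(n,d["score"],w(c,d["at"]).round(1))
cv2.imwrite("pics/end.png",cv2.resize(q["color"][60:270,310:590],(800,600),interpolation=2))
E
```

```text
keyed_wheel 0.84 [516.7 215.8 109.6]
keyed_wheel 0.77 [ 296.2 -465.7   -3.2]
keyed_wheel 0.56 [ 502.3 -523.9   -3. ]
round_wheel 0.8 [ 618.2 -129.    -1.4]
glue 0.76 [ 7.988e+02 -5.700e+00  6.000e-01]
keyed_wheel 0.7 [ 294.3 -466.6    1.4]
keyed_wheel 0.68 [ 237.5 -297.8    1. ]
keyed_wheel 0.67 [517.6 215.9 106.9]
keyed_wheel 0.59 [ 5.012e+02 -5.217e+02 -5.000e-01]
keyed_wheel 0.41 [796.6  -9.    4.8]
round_wheel 0.59 [ 616.  -122.7    3.6]
round_wheel 0.36 [519.6 215.6 107.4]
glue 0.84 [792.9  -8.3   3.3]
```

View pics/end.png

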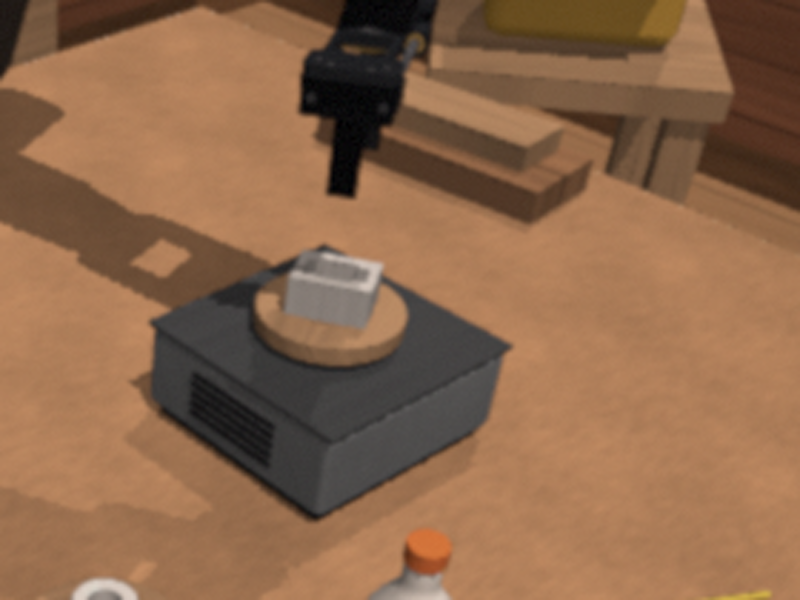

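The wheel lies flat on the flange (hub at (333,288) in the crop), and the gripper is clear above it. The round wheel and the bottle have not moved.

```bash
python3 -c "
from cell import env
print(env.job_done())"
```

```text
the job is handed in; nothing more can be done
None
```

The keyed wheel is fitted, flat and fully home on the flange and released; the round wheel and glue bottle were not disturbed, and I handed the job in at about 11 s (no verdict was returned).

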